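# Clamp a wheel cylinder with the one-hand ratchet clamp

### The job

Lay the wheel brake cylinder in the vee saddles of the red ratchet clamp and let it go, then pump the clamp's trigger until the cylinder is pressed against the fixed jaw with the spring pad pushed about half way in, so its pistons cannot creep out; ease off in time, for a pad pressed nearly to its stop crushes the rubber boots. Move the jaw by the trigger only, never by pushing it, and leave the other things on the counter alone. Finish while still holding the trigger squeezed at that pressure, since the clamp's own brake is too weak to keep it.

Things in the scene. Friction and masses are not known exactly. Their poses are not given: they have to be found in the camera images.
- wheel_cylinder: Wheel brake cylinder: rust-stained grey metal body, black rubber boot on each end; 34 mm diameter, 98 mm long over the boots (metal 70 mm in the middle, boots 30 mm diameter), about 0.4 kg, lying on the counter. Long axis = its own y; origin on its underside, half way along. May be laid either way round.
- cylinder_mid (a point): Centre of the wheel cylinder, on its axis, half way along.
- clamp: One-hand ratchet clamp, red jaws and body, bolted down by a dark steel base plate 90 x 300 x 10 mm. Origin on the counter; own y runs along the clamping axis (55 mm high) from fixed jaw to pistol grip, z up. Along y: face of fixed jaw -132 mm, vee saddles -103 and -47 mm, trigger pivot +65 mm, grip +87 to +103 mm. Nothing stands beside or over the saddles.
- cradle (a point): Where the cylinder's centre comes when it lies in both vee saddles, axis along the clamp: clamp y = -75 mm, 55 mm high. It may lie 8 mm to either side along the clamp; the pad pushes it home. Saddles: 90 degree vees, 12 mm wide, 50 mm across, up to 49 mm high, 44 mm free between them for fingers.
- fixed_jaw: Fixed jaw of the clamp, 44 mm wide, 84 mm high, black rubber face towards the saddles. It shares the clamp's origin and axes; its rubber face is at y = -132 mm.
- jaw (a joint): Travel of the moving jaw towards the fixed jaw, m: 0 to 0.055; starts at 0 to 0.016. At about 0.034 the pad meets a cylinder that lies against the fixed jaw; more travel pushes the pad in. A friction brake keeps the jaw in place while the trigger goes back, but it holds only 7 to 9 N of pad force: with more, the jaw slips back when the trigger is let go.
- jaw_head: Red moving jaw, 38 mm wide, 86 mm high, with the spring pad in front and the toothed bar behind. Origin and axes: the clamp's, shifted along with the jaw.
- pad (a joint): How far the spring-loaded rubber pad is pushed back towards the moving jaw, m: 0 free, 0.014 at its stop. Its spring presses with 2 N per mm, so half way (0.007) is 14 N.
- pad_face: Round rubber pad, 31 mm diameter, on a coil-spring plunger in front of the moving jaw, facing the fixed jaw. Origin and axes: the clamp's, shifted along with jaw and pad; its front face lies in the y = 0 plane of that frame, centre 55 mm high.
- trigger (a joint): Trigger angle, rad: 0 let go (a light spring returns it), 0.38 fully squeezed to the grip. A full squeeze moves the jaw 8 mm (one tooth; the first one 1 to 10 mm), part of one about 30 mm per rad once the pawl bears on the tooth. Let it back below 0.04 to take the next tooth. At the finger it needs 7 N with the pad free, 14 N half in.
- trigger_lever: Dark trigger with a red front, 18 mm wide, 12 mm thick, reaching 70 mm up from its pivot. Origin on the pivot (99 mm high), z along the trigger, which leans 0.19 rad towards the jaws when let go and as much towards the grip when fully squeezed.
- trigger_front (a point): Point on the front (jaw side) of the trigger, 54 mm up from its pivot, about 151 mm high, where a finger squeezes. From here to the back of the pistol grip is 54 mm with the trigger let go and 34 mm fully squeezed.
- handle_back (a point): Point on the flat back of the fixed black pistol grip, clamp y = +103 mm, 153 mm high, opposite the trigger front. The grip is 28 mm wide, 16 mm thick, its top 187 mm high.
- fuel_filter: Bystander: white in-line fuel filter, 44 x 105 x 44 mm, lying. Origin at the centre of its underside.
- spanner_13: Bystander: bright combination spanner, 28 x 185 x 9 mm, flat. Origin at the centre of its underside.
- ratchet: Bystander: ratchet handle with black grip, 36 x 221 x 20 mm, lying flat. Origin at the centre of its underside.
- valve_spring: Bystander: valve spring standing upright, 32 mm diameter, 46 mm high. Origin at the centre of its underside.
- spark_plug_a: Bystander: spark plug, 24 x 63 x 21 mm, lying. Origin at the centre of its underside.
- bearing_a: Bystander: ball bearing lying flat, 52 mm diameter, 15 mm high. Origin at the centre of its underside.
Not all that is in view belongs to the job. Of the things like the wheel_cylinder, leave any that is turquoise; of the rest the smaller one is meant.

How it is judged:
On the way:
1. the wheel cylinder lies in both saddles, let go, and the pad does not press it yet (x of cylinder_mid in the frame of clamp between -0.004 and 0.004 m and y of cylinder_mid in the frame of clamp between -0.093 and -0.055 m and z of cylinder_mid in the frame of clamp between 0.05 and 0.06 m and angle between the y axis of wheel_cylinder and the y axis of clamp, either way round below 0.08 rad and contact force between each of the fingers, the arm and wheel_cylinder below 0.3 N and contact force between pad_face and wheel_cylinder below 0.5 N and linear speed of wheel_cylinder below 0.02 m/s), for 0.2 s.
At the end, for the whole second after the job is handed in: fingers press the squeezed trigger (over 0.03 rad) with more than 3 N; pad presses the cylinder with 10 to 20 N, fixed jaw with over 8 N; cylinder at rest in both saddles (4 mm sideways, 5 mm in height, 0.08 rad), not touched by the robot (contact force between pad_face and wheel_cylinder between 10 and 20 N and contact force between fixed_jaw and wheel_cylinder above 8 N and contact force between the fingers and trigger_lever above 3 N and value of joint trigger above 0.03 rad and linear speed of wheel_cylinder below 0.01 m/s and velocity of joint jaw between -0.004 and 0.004 m/s and x of cylinder_mid in the frame of clamp between -0.004 and 0.004 m and y of cylinder_mid in the frame of clamp between -0.093 and -0.055 m and z of cylinder_mid in the frame of clamp between 0.05 and 0.06 m and angle between the y axis of wheel_cylinder and the y axis of clamp, either way round below 0.08 rad and contact force between each of the fingers, the arm and wheel_cylinder below 0.3 N); the arm keeps its last pose, push and grip.
It fails at once if the pad presses the cylinder with more than 22 N (boots crushed) (contact force between pad_face and wheel_cylinder above 22 N).
It fails at once if the robot pushes the moving jaw or its pad with more than 4 N (contact force between any of the fingers, the arm and jaw_head above 4 N or contact force between any of the fingers, the arm and pad_face above 4 N).
It fails at once if a bystander is moved more than 30 mm (distance of any of fuel_filter, spanner_13, ratchet, valve_spring, spark_plug_a, bearing_a from where it was at the start of the episode above 0.03 m).
It also fails if it takes over 64 s, if anything falls off the work surface, if the arm or the gripper's body presses on something with over 40 N, if the wrist force passes 120 N, or if a joint passes its speed limit or range.

### The arm

A 6-joint arm with a two-finger parallel gripper is mounted at the origin on a cart in front of the work surface, level with it; the furniture and walls round the work are solid. World frame = base frame: x ahead of the robot, y to its left, z up, the work surface at z = 0. Lengths are in m, angles in rad, forces in N, time in s.
With the tool pointing down it reaches from about 0.35 to 0.975 m from the base axis. Payload 4.9 kg.
Tool frame: the origin (TCP) lies on the centre line of the jaws, within the pads' length; the fingertips stand ctrl.tcp_to_tips ahead of it and the grasp point (between the pads) lies 3 mm ahead of it (ctrl.tcp_to_tips is the distance from the TCP to the fingertips, in m); z points along the fingers, y is the direction in which the jaws open and shut (so a half turn about z gives the same grasp; the last joint's range is limited). The gripper opens to 85 mm and grips with 20 to 120 N. Pads are 22 mm wide; open, the fingers measure 114 mm over their backs; the gripper's body (76 mm by 85 mm) begins 54 mm behind the grasp point. The pads swing forward as they close: fully open they stand 13 mm farther back than shut.
Start: joints at [-1.435, 0.053, 1.613, -0, 1.476, -0.119], TCP at [0.158, -0.605, 0.253] pointing down, gripper open.
Joint ranges: [-3.01, 3.01], [-1.01, 2.22], [0.06, 2.58], [-1.02, 4.17], [0.09, 2.62], [-3.14, 3.14]. Speed limits (rad/s): [2.57, 2.57, 3.14, 3.14, 3.14, 3.14].

### API

Orientations are given as a rotation vector (axis times angle).
In Python, from station import ctrl, vision gives the robot as it stands.
- The arm moves only by the tool jog_arm, never from a script. Its argument "deltas" is a list of rows, each a list of 7 numbers: the turn, a rotation vector about the tool's x, y, z in rad, then the shift along the tool's x, y, z in cm, then the opening, from 0 (shut) to 1 (fully open). A call has 1 to 12 rows; each row shifts and turns the commanded pose from where the row before left it, along the tool's axes as they then stand; what a row does not reach is not made up. A row lasts 1/12 s, in which the tool goes at most 41.7 mm and 7.16 degrees, less where a joint would pass 70% of its speed; a pose out of reach is approached as far as the arm can. A call with a gripper value outside its range is refused whole. The fingers move at their own pace and stop on an object; "grip_force" is the grip in N (left out, the last holds). Time passes only in rows, so rows that do not move let the fingers close. It gives the time, the measured TCP pose, the force and the opening at its end, in the units of the state.
- ctrl.get_obs(): the state, without advancing time (a new reading comes with each control period).
- vision.get_image(name): name is "scene" or "top"; returns (picture, depth): 420x560x3 uint8, red, green, blue; 420x560 float32, m along the optical axis (not along the pixel's ray), 0 where there is no reading.
- vision.calibration(name): a dict with "fx", "fy", "cx", "cy" (pixels), "rvec" (rotation vector, rad) and "tvec" (3), from world to camera coordinates, as OpenCV has them. Camera axes: x right, y down, z forward; pixel columns grow to the right and rows downward; lengths in m; the calibration is good to about 2 mm. A picture is of the moment at which its call begins. calibration takes no time and is no camera call.
- ctrl.finish_job(): hands the job in, once; it reports no verdict.
The state is a dict: "t": time; "q": joint angles; "dq": joint speeds; "effort": joint torques, N m; "tool_pos": TCP position; "tool_rot": TCP orientation; "contact_force": force on the tool from outside, world axes, zero at the start; "wrist_torque": the same for the moment, N m; "opening": finger opening in m.
Only numpy, scipy, OpenCV 4.12 (cv2) and the standard library are available. Lean on these libraries where they do the work, as an engineer would, in place of code of your own. Each camera call takes 0.05 s, during which the arm holds its last target. There are 200 camera calls.

## Working session

There is one attempt and no reset: what is moved stays moved. The work goes in short steps, Python scripts to look and compute and a tool call to move; the robot and the scene stay as the last step left them, time stands still between calls to the robot, and variables do not carry over. Pictures are saved under pics/ and viewed, about 8 in all and at most 12, crops included, and the job is handed in when it is done.

Besides the shell and the picture viewer there is one more tool, called after ">>>" by a JSON object that holds its "op" and its "data". jog_arm: Moves the arm, as the interface text tells. Its arguments: {"type":"object","properties":{"deltas":{"type":"array"},"grip_force":{"type":"number"}},"required":["deltas"]}

```bash
ls; mkdir -p pics; cat > h.py <<'E'
import numpy as np, cv2
from station import ctrl, vision
def cal(n):
    c=vision.calibration(n); R=cv2.Rodrigues(np.array(c['rvec'],float))[0]; t=np.array(c['tvec'],float).ravel()
    return c,R,t
def ray(n,u,v,z):
    c,R,t=cal(n); d=R.T@np.array([(u-c['cx'])/c['fx'],(v-c['cy'])/c['fy'],1]); o=-R.T@t
    return o+d*(z-o[2])/d[2]
def proj(n,p):
    c,R,t=cal(n); q=R@np.array(p)+t; return c['fx']*q[0]/q[2]+c['cx'],c['fy']*q[1]/q[2]+c['cy']
def cloud(n,D):
    c,R,t=cal(n); v,u=np.mgrid[:D.shape[0],:D.shape[1]]
    P=np.stack([(u-c['cx'])/c['fx']*D,(v-c['cy'])/c['fy']*D,D],-1)
    return (P-t)@R
E
python3 - <<'E'
from h import *
for n in ("top","scene"):
    I,D=vision.get_image(n); cv2.imwrite(f'pics/{n}0.png',cv2.cvtColor(I,cv2.COLOR_RGB2BGR)); np.savez(f'{n}0.npz',I=I,D=D)
    c,R,t=cal(n); print(n,-R.T@t, R[2], c['fx'], (D>0).mean())
print(ctrl.get_obs(), ctrl.tcp_to_tips)
E
```

```text
pics
top [ 0.1872365  -0.06564864  1.7126846 ] [ 0.19376884 -0.0172669  -0.98089525] 449.7812091667299 0.9959268707482993
scene [-0.27947841 -1.26984266  1.63152225] [ 0.37209461  0.56941703 -0.73301422] 461.19283768129316 0.9543664965986395
{'t': 0.1, 'q': array([-1.43505151e+00,  5.32867284e-02,  1.61417418e+00,  9.01125126e-06,
        1.47598600e+00, -1.19007757e-01]), 'dq': array([-0.00139955, -0.00368001, -0.00381798,  0.00144562,  0.00155281,
        0.00095971]), 'effort': array([-1.54494617e-03, -3.94908786e+01, -3.71364248e+01, -2.20701827e-04,
        3.94951567e-03, -1.23275845e-05]), 'tool_pos': array([ 0.15742998, -0.60430396,  0.25217802]), 'tool_rot': array([-3.11430229e+00, -3.98846305e-01,  1.02788075e-05]), 'contact_force': array([0.65235822, 0.1170843 , 0.32619771]), 'wrist_torque': array([-0.00169781,  0.03877617,  0.02749666]), 'opening': 0.08537487780566784} 0.022
```

View pics/top0.png

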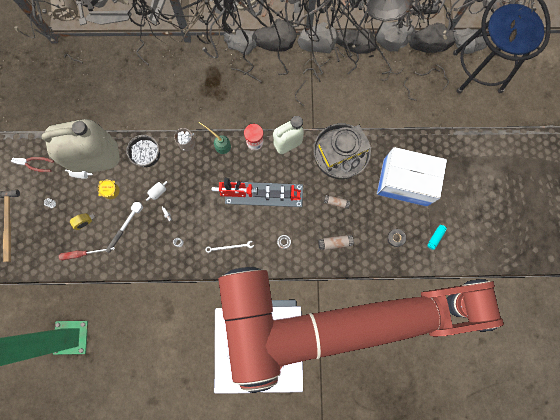

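View pics/scene0.png

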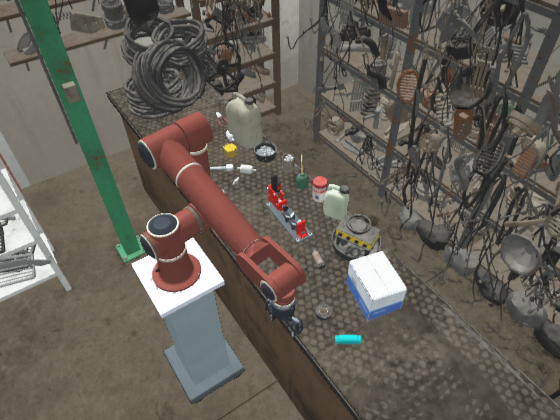

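The top view shows the clamp at about (263,192), with the fixed jaw on the right (299,190) and the grip on the left (228,188). The small rusty cylinder is at (337,201). A larger one is at (335,242) and the turquoise one at (437,237), and both stay where they are. Next I'll measure.

```bash
python3 - <<'E'
from h import *
a=[]
for n,(x0,y0,w,h) in (("top",(205,165,160,90)),("scene",(255,165,100,110))):
    d=np.load(f'{n}0.npz'); I,D=d['I'],d['D']
    s=min(800//w,600//h)
    cv2.imwrite(f'pics/{n}_c.png',cv2.resize(cv2.cvtColor(I,cv2.COLOR_RGB2BGR)[y0:y0+h,x0:x0+w],None,fx=s,fy=s,interpolation=cv2.INTER_CUBIC)); print(s)
    P=cloud(n,D); 
    tab=P[(abs(P[...,2])<.02)&(P[...,0]>.3)&(P[...,0]<.8)&(abs(P[...,1])<.6)]; print('table z',np.median(tab[:,2]),tab.std(0))
    for nm,(u,v) in dict(cyl=(337,201),big=(335,242)).items() if n=="top" else {}:
        Q=P[v-14:v+14,u-20:u+20]; m=Q[...,2]>.012; q=Q[m]
        r=cv2.minAreaRect((q[:,:2]*1000).astype(np.float32)); print(nm,r,q[:,2].max(),m.sum(),q.mean(0))
    # clamp region
    m=(P[...,0]>.4)&(P[...,0]<.8)&(P[...,1]>-.25)&(P[...,1]<.25)&(P[...,2]>.03)&(P[...,2]<.22)
    hsv=cv2.cvtColor(I,cv2.COLOR_RGB2HSV); red=((hsv[...,0]<8)|(hsv[...,0]>172))&(hsv[...,1]>150)&(hsv[...,2]>80)&m
    v,u=np.nonzero(red)
    q=P[red]; print(n,'red',len(q)); 
    for i in np.argsort(q[:,1])[::6]: print(u[i],v[i],np.round(q[i],3))
E
```

```text
5
table z 0.0018830340467323376 [0.13819077 0.33319073 0.00499591]
cyl ((378.07122802734375, -218.54580688476562), (137.6197967529297, 469.300048828125), 67.6417236328125) 1.712684601352741 223 [ 0.53412085 -0.30098578  0.0682381 ]
big ((330.6776123046875, -194.4849090576172), (129.5313720703125, 363.20526123046875), 28.44242286682129) 1.712684601352741 410 [ 0.3840981  -0.29567785  0.04363192]
top red 339
299 190 [ 0.587 -0.164  0.033]
297 198 [ 0.556 -0.155  0.034]
295 190 [ 0.586 -0.148  0.04 ]
294 196 [ 0.559 -0.143  0.053]
293 185 [ 0.593 -0.138  0.09 ]
293 195 [ 0.555 -0.138  0.09 ]
292 187 [ 0.587 -0.135  0.083]
292 196 [ 0.554 -0.134  0.078]
291 186 [ 0.592 -0.131  0.08 ]
291 190 [ 0.575 -0.131  0.086]
260 139 [ 0.764 -0.018  0.116]
255 142 [0.756 0.001 0.107]
251 185 [0.596 0.018 0.084]
250 141 [0.757 0.02  0.116]
250 190 [0.576 0.021 0.089]
250 184 [0.601 0.022 0.082]
249 191 [0.572 0.025 0.089]
249 192 [0.57  0.025 0.082]
249 196 [0.565 0.028 0.037]
248 192 [0.569 0.029 0.084]
247 189 [0.585 0.034 0.067]
244 184 [0.596 0.043 0.102]
244 193 [0.568 0.044 0.074]
244 195 [0.56
[... 1826 characters left out ...]

277 197 [0.563 0.046 0.1  ]
278 203 [0.569 0.049 0.054]
277 186 [0.568 0.051 0.165]
281 192 [0.591 0.054 0.111]
276 195 [0.564 0.056 0.105]
276 196 [0.565 0.058 0.096]
277 188 [0.573 0.06  0.143]
278 197 [0.578 0.062 0.079]
276 200 [0.568 0.063 0.064]
280 198 [0.592 0.066 0.061]
280 194 [0.595 0.069 0.084]
280 192 [0.597 0.071 0.095]
279 197 [0.595 0.078 0.057]
273 192 [0.564 0.083 0.104]
273 198 [0.566 0.087 0.059]
273 200 [0.568 0.092 0.04 ]
272 190 [0.566 0.094 0.106]
272 193 [0.568 0.098 0.083]
271 196 [0.565 0.104 0.059]
271 185 [0.57  0.108 0.127]
271 191 [0.571 0.111 0.085]
270 189 [0.569 0.116 0.094]
269 188 [0.566 0.12  0.1  ]
269 197 [0.569 0.129 0.031]
268 193 [0.568 0.135 0.054]
```

View pics/top_c.png

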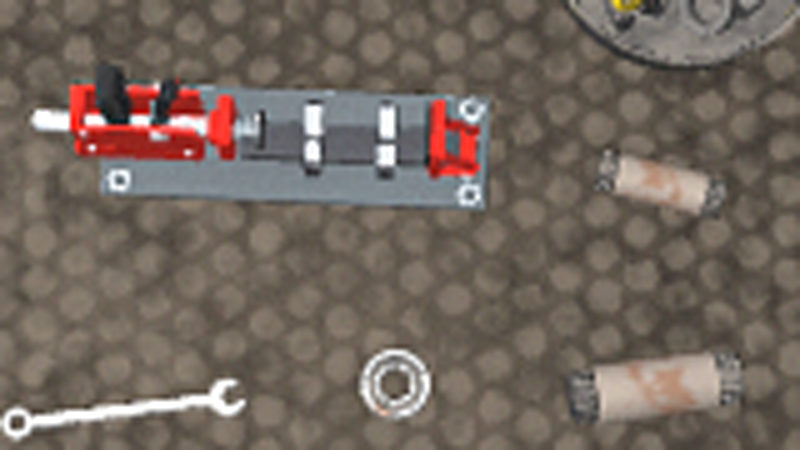

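View pics/scene_c.png

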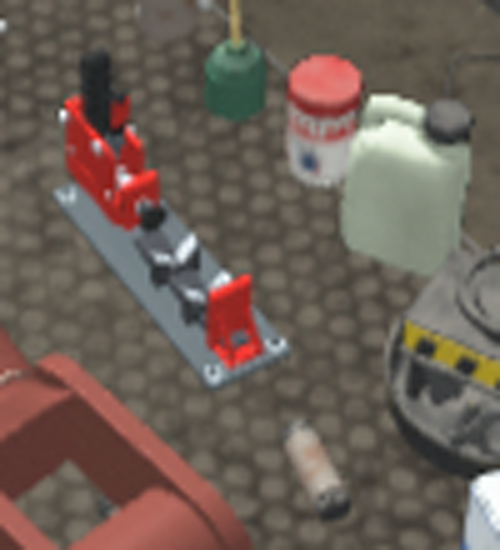

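The top crop gives plate bolts at crop (120,179), (470,195) and (473,108). The saddles are near (313,140) and (387,140), and the target cylinder is at (660,182). The scene crop shows the grip behind the trigger and clear space beside the saddles.

```bash
python3 - <<'E'
from h import *
d=np.load('top0.npz'); I,D=d['I'],d['D']; P=cloud('top',D); ok=D>0
def tp(cx,cy,z): return ray('top',cx/5+205-.4,cy/5+165-.4,z)
b=[tp(120,179,.013),tp(470,195,.013),tp(473,108,.013)]; print('bolts',np.round(b,4))
c=(b[0]+b[2])/2; ax=b[0]-b[1]; print('centre',c,'yaw',np.arctan2(-ax[0],ax[1]),np.linalg.norm(ax),np.linalg.norm(b[1]-b[2]))
pl=[tp(488,97,.01),tp(486,208,.01),tp(100,193,.01)]; print('plate corners',np.round(pl,4),np.linalg.norm(pl[0]-pl[1]),np.linalg.norm(pl[2]-pl[1]), (pl[0]+pl[2])/2)
# cylinder
for n,(x0,y0,w,h) in (("top",(318,188,40,26)),("scene",(308,244,20,28))):
    d=np.load(f'{n}0.npz'); I,D=d['I'],d['D']; P=cloud(n,D); Q=P[y0:y0+h,x0:x0+w]; m=(D[y0:y0+h,x0:x0+w]>0)&(Q[...,2]>.010)&(Q[...,2]<.05)
    k,l,s,ce=cv2.connectedComponentsWithStats(m.astype(np.uint8)); j=1+s[1:,4].argmax(); q=Q[l==j]
    r=cv2.minAreaRect((q[:,:2]*1000).astype(np.float32)); print(n,r,q[:,2].max(),len(q),q.mean(0))
    f=cv2.fitLine(q[:,:2].astype(np.float32),cv2.DIST_L2,0,.001,.001).ravel(); print('dir',f, np.degrees(np.arctan2(f[1],f[0])))
# tops per clamp-y slices from clouds of both cameras in clamp frame
th=np.arctan2(-ax[0],ax[1]); c[2]=0
Rz=np.array([[np.cos(th),-np.sin(th),0],[np.sin(th),np.cos(th),0],[0,0,1]])
for n in("top","scene"):
    D=np.load(f'{n}0.npz')['D']; P=(cloud(n,D)-c)@Rz; P=P[(D>0)&(abs(P[...,0])<.06)&(abs(P[...,1])<.18)]
    print(n)
    for lo in np.arange(-.15,.15,.01):
        s=P[(P[:,1]>=lo)&(P[:,1]<lo+.01)&(P[:,2]>.03)]
        if len(s): print('%.3f n=%d x %.3f..%.3f ztop %.3f'%(lo,len(s),s[:,0].min(),s[:,0].max(),s[:,2].max()))
E
```

```text
bolts [[ 0.5537  0.1079  0.013 ]
 [ 0.5379 -0.162   0.013 ]
 [ 0.607  -0.1659  0.013 ]]
centre [ 0.58038348 -0.02899015  0.013     ] yaw -0.05847776020721983 0.2704031922402908 0.0692108062747615
plate corners [[ 0.6165 -0.178   0.01  ]
 [ 0.5281 -0.1743  0.01  ]
 [ 0.5435  0.1235  0.01  ]] 0.08840529083512937 0.2982825217058242 [ 0.57999223 -0.02722035  0.01      ]
top ((545.3169555664062, -308.5570373535156), (97.58512878417969, 37.616336822509766), 75.3714828491211) 0.04187576315570704 218 [ 0.54154887 -0.3071175   0.03047804]
dir [ 0.24787445  0.96879214  0.54154885 -0.3071175 ] 75.648224
scene ((538.3698120117188, -306.6017761230469), (104.87702178955078, 36.91256332397461), 75.60594940185547) 0.04001625544846586 149 [ 0.53522346 -0.3111977   0.02755854]
dir [ 0.2348693   0.97202694  0.5352235  -0.3111977 ] 76.41608
top
-0.140 n=5 x -0.017..0.015 ztop 0.039
-0.130 n=8 x -0.017..0.016 ztop 0.048
-0.120 n=13 x -0.023..0.017 ztop 0.088
-0.110 n=39 x -0.022..0.020 ztop 0.090
-0.100 n=11 x -0.019..0.018 ztop 0.089
-0.080 n=16 x -0.028..0.024 ztop 0.052
-0.070 n=23 x -0.025..0.023 zto
[... 918 characters left out ...]
012 ztop 0.053
-0.070 n=16 x -0.031..0.022 ztop 0.051
-0.030 n=3 x -0.031..0.013 ztop 0.051
-0.020 n=25 x -0.031..0.023 ztop 0.056
-0.010 n=9 x -0.027..0.013 ztop 0.053
0.000 n=1 x -0.021..-0.021 ztop 0.039
0.020 n=15 x -0.020..0.005 ztop 0.070
0.030 n=12 x -0.016..0.013 ztop 0.065
0.040 n=23 x -0.024..0.012 ztop 0.090
0.050 n=40 x -0.025..0.015 ztop 0.089
0.060 n=2 x -0.027..-0.019 ztop 0.063
0.070 n=26 x -0.027..0.012 ztop 0.169
0.080 n=41 x -0.023..0.016 ztop 0.171
0.090 n=47 x -0.024..0.015 ztop 0.166
0.100 n=26 x -0.025..0.015 ztop 0.131
0.110 n=23 x -0.026..0.002 ztop 0.188
0.120 n=73 x -0.026..0.011 ztop 0.191
0.130 n=34 x -0.026..0.010 ztop 0.188
0.140 n=14 x -0.026..0.008 ztop 0.181
```

```bash
cat >> h.py <<'E'
from scipy.spatial.transform import Rotation as Ro
def goto(p,yang):
    "tool-frame shift (cm) to p and tool-z/xy turn to make tool y point at yang deg (mod 180), tool down"
    o=ctrl.get_obs(); R=Ro.from_rotvec(o['tool_rot'])
    a=np.radians(yang); y=np.array([np.cos(a),np.sin(a),0])
    if y@R.as_matrix()[:,1]<0: y=-y
    z=np.array([0,0,-1.]); T=np.stack([np.cross(y,z),y,z],1)
    w=(R.inv()*Ro.from_matrix(T)).as_rotvec()
    d=np.array(p)-o['tool_pos']
    print('t',o['t'],'pos',o['tool_pos'].round(4),'turn',w.round(4),'shift now cm',(R.inv().apply(d)*100).round(2),'after turn',(T.T@d*100).round(2),'F',o['contact_force'].round(2),'q',o['q'].round(2),'op',round(o['opening'],4))
C0=np.array([.5802,-.0281,0]); TH=-.053   # plate centre
def clamp(x,y,z):  # clamp frame -> world, origin 30.5 mm up the axis from plate centre
    c,s=np.cos(TH),np.sin(TH); x=x+DX; y=y+.031
    return C0+np.array([c*x-s*y,s*x+c*y,z])
DX=-.002
E
python3 -c "
from h import *
goto([.5415,-.3075,.25],-14)
print(clamp(0,-.075,.055),clamp(0,.076,.15))"
```

```text
t 0.1 pos [ 0.1574 -0.6043  0.2522] turn [-0.0015 -0.0012 -1.0717] shift now cm [ 44.65 -19.04   0.26] after turn [38.09 30.09  0.22] F [0.65 0.12 0.33] q [-1.44  0.05  1.61  0.    1.48 -0.12] op 0.0854
[ 0.5758719  -0.07193227  0.055     ] [0.58387115 0.0788557  0.15      ]
```

>>> {"op": "jog_arm", "data": {"deltas": [[0,0,0,3.7,-1.58,0,1],[0,0,0,3.7,-1.58,0,1],[0,0,0,3.7,-1.58,0,1],[0,0,0,3.7,-1.58,0,1],[0,0,0,3.7,-1.58,0,1],[0,0,0,3.7,-1.58,0,1],[0,0,0,3.7,-1.58,0,1],[0,0,0,3.7,-1.58,0,1],[0,0,0,3.7,-1.58,0,1],[0,0,0,3.7,-1.58,0,1],[0,0,0,3.7,-1.58,0,1],[0,0,0,3.7,-1.58,0,1]], "grip_force": 40}}

```text
t: 1.1
tool_pos: [0.5405, -0.3077, 0.2528]
tool_rot: [-3.116, -0.399, 0.001]
contact_force: [0.7, -0.3, 0.1]
opening: 0.0853
```

>>> {"op": "jog_arm", "data": {"deltas": [[0,0,-0.119,0,0,0,1],[0,0,-0.119,0,0,0,1],[0,0,-0.119,0,0,0,1],[0,0,-0.119,0,0,0,1],[0,0,-0.119,0,0,0,1],[0,0,-0.119,0,0,0,1],[0,0,-0.119,0,0,0,1],[0,0,-0.119,0,0,0,1],[0,0,-0.119,0,0,0,1],[0,0,0,0,0,2,1],[0,0,0,0,0,3,1],[0,0,0,0,0,0,1]]}}

```text
t: 2.1
tool_pos: [0.5365, -0.3073, 0.1963]
tool_rot: [-2.468, -1.927, 0.005]
contact_force: [-1.4, -0.3, -2.2]
opening: 0.0858
```

```bash
python3 -c "
from h import *
goto([.5415,-.3075,.026],-14)
I,D=vision.get_image('top'); cv2.imwrite('pics/t1.png',cv2.resize(cv2.cvtColor(I,cv2.COLOR_RGB2BGR)[160:280,220:380],None,fx=5,fy=5,interpolation=2))"
```

```text
t 2.1 pos [ 0.5365 -0.3073  0.1963] turn [-0.0104 -0.0043 -0.0008] shift now cm [ 0.03  0.66 17.03] after turn [ 0.1   0.49 17.03] F [-1.42 -0.31 -2.16] q [-0.64  0.08  1.68 -0.    1.39 -0.4 ] op 0.0858
```

>>> {"op": "jog_arm", "data": {"deltas": [[0,0,0,0.0,0.2,2,1],[0,0,0,0,0,3,1],[0,0,0,0,0,3,1],[0,0,0,0,0,3,1],[0,0,0,0,0,2,1],[0,0,0,0,0,1,1],[0,0,0,0,0,0,1],[0,0,0,0,0,0,1],[0,0,0,0,0,0,1]]}}

```text
t: 2.9
tool_pos: [0.5428, -0.311, 0.066]
tool_rot: [2.473, 1.931, 0.002]
contact_force: [0.2, 0.0, 0.3]
opening: 0.0855
```

```bash
python3 -c "
from h import *
goto([.5415,-.3075,.026],-14)"
```

```text
t 2.9 pos [ 0.5428 -0.311   0.066 ] turn [ 0.0038  0.0016 -0.0006] shift now cm [ 0.31 -0.23  4.  ] after turn [ 0.31 -0.21  4.  ] F [0.15 0.02 0.28] q [-0.64  0.23  1.75  0.    1.16 -0.39] op 0.0855
```

>>> {"op": "jog_arm", "data": {"deltas": [[0,0,0,0.3,-0.2,1.5,1],[0,0,0,0,0,1.5,1],[0,0,0,0,0,1.0,1],[0,0,0,0,0,0,1],[0,0,0,0,0,0,0.35],[0,0,0,0,0,0,0.1],[0,0,0,0,0,0,0.1],[0,0,0,0,0,0,0.1],[0,0,0,0,0,0,0.1],[0,0,0,0,0,0,0.1],[0,0,0,0,0,0,0.1],[0,0,0,0,0,0,0.1]], "grip_force": 50}}

```text
t: 3.9
tool_pos: [0.541, -0.3071, 0.0245]
tool_rot: [2.475, 1.932, 0.001]
contact_force: [0.3, 0.8, 5.6]
opening: 0.0326
```

>>> {"op": "jog_arm", "data": {"deltas": [[0,0,0,0,0,-0.3,0.1],[0,0,0,0,0,-1,0.1],[0,0,0,0,0,-2,0.1],[0,0,0,0,0,-3,0.1],[0,0,0,0,0,-3,0.1],[0,0,0,0,0,-3,0.1],[0,0,0,0,0,-2,0.1],[0,0,0,0,0,-1,0.1],[0,0,0,0,0,0,0.1],[0,0,0,0,0,0,0.1]]}}

```text
t: 4.73
tool_pos: [0.5395, -0.3061, 0.1752]
tool_rot: [-2.475, -1.932, 0.001]
contact_force: [-0.1, 0.1, -4.2]
opening: 0.0323
```

```bash
python3 -c "
from h import *
p=clamp(0,-.075,.19)
goto(p,-3)
I,D=vision.get_image('scene'); cv2.imwrite('pics/s1.png',cv2.resize(cv2.cvtColor(I,cv2.COLOR_RGB2BGR)[170:330,240:400],None,fx=3.7,fy=3.7,interpolation=2))"
```

```text
t 4.7333 pos [ 0.5395 -0.3061  0.1752] turn [-0.0015 -0.0007 -0.1927] shift now cm [23.6  -2.16 -1.46] after turn [23.57  2.41 -1.48] F [-0.15  0.09 -4.23] q [-0.64  0.1   1.69 -0.    1.35 -0.39] op 0.0323
```

View pics/s1.png

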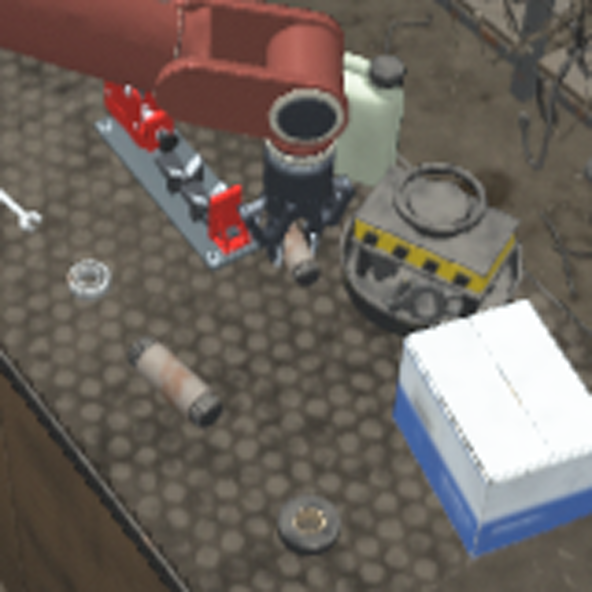

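The scene view shows the cylinder held level at about (297,252) in the crop. The wrist reads 4.2 N, which fits 0.4 kg.

>>> {"op": "jog_arm", "data": {"deltas": [[0,0,0,2.95,-0.27,0,0.1],[0,0,0,2.95,-0.27,0,0.1],[0,0,0,2.95,-0.27,0,0.1],[0,0,0,2.95,-0.27,0,0.1],[0,0,0,2.95,-0.27,0,0.1],[0,0,0,2.95,-0.27,0,0.1],[0,0,0,2.95,-0.27,0,0.1],[0,0,0,2.95,-0.27,0,0.1],[0,0,-0.096,0,0,0,0.1],[0,0,-0.097,0,0,0,0.1],[0,0,0,0,0,0,0.1],[0,0,0,0,0,0,0.1]]}}

```text
t: 5.78
tool_pos: [0.5752, -0.0719, 0.1739]
tool_rot: [-2.278, -2.158, 0.004]
contact_force: [-0.2, 0.3, -3.6]
opening: 0.032
```

>>> {"op": "jog_arm", "data": {"deltas": [[0,0,0,0,0,2,0.1],[0,0,0,0,0,2,0.1],[0,0,0,0,0,1,0.1],[0,0,0,0,0,0,0.1],[0,0,0,0,0,0,0.1],[0,0,0,0,0,0,0.1]]}}

```text
t: 6.28
tool_pos: [0.577, -0.0727, 0.1272]
tool_rot: [2.279, 2.161, 0.001]
contact_force: [-0.7, -0.2, -3.3]
opening: 0.0324
```

```bash
python3 -c "
from h import *
goto(clamp(0,-.075,.0625),-3)
for n,(x,y,w,h) in dict(top=(210,160,120,80),scene=(250,160,80,90)).items():
  I,D=vision.get_image(n); np.savez(n+'2.npz',I=I,D=D)
  cv2.imwrite(f'pics/{n}2.png',cv2.resize(cv2.cvtColor(I,cv2.COLOR_RGB2BGR)[y:y+h,x:x+w],None,fx=6,fy=6,interpolation=2))"
```

```text
t 6.2833 pos [ 0.577  -0.0727  0.1272] turn [ 0.0012  0.0003 -0.0006] shift now cm [ 0.07 -0.12  6.47] after turn [ 0.07 -0.11  6.47] F [-0.68 -0.2  -3.26] q [-0.25  0.06  1.82 -0.    1.26 -0.2 ] op 0.0324
```

View pics/scene2.png

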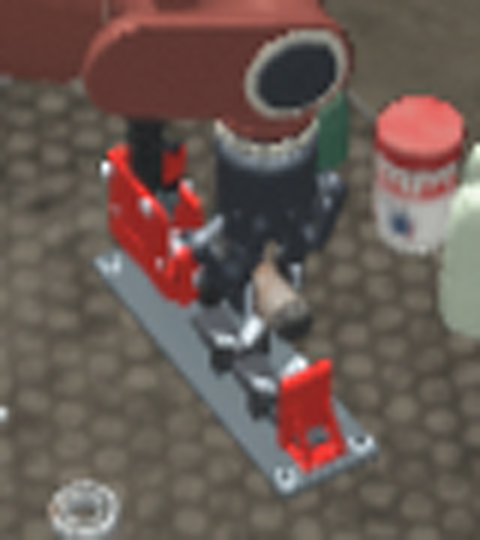

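The scene crop shows the cylinder above the saddles, with its near end at about (292,318). The fixed-jaw top edge runs (283,378)–(330,362). I'll check the projections against this.

```bash
python3 -c "
from h import *
o=ctrl.get_obs(); R=Ro.from_rotvec(o['tool_rot']).as_matrix(); p=o['tool_pos']+R[:,2]*.0075
ax=-R[:,0] if R[1,0]>0 else R[:,0]
def pc(q): u,v=proj('scene',q); return (round((u-250+.4)*6),round((v-160+.4)*6))
print('pred end',pc(p+ax*.049),'axis',ax.round(3))
for s in(-.022,.022): print('jaw top',pc(clamp(s,-.132,.084)),pc(clamp(s,-.148,.084)))
for y in(-.103,-.047):
  for s in(-.025,.025): print('saddle tip',y,s,pc(clamp(s,y,.049)))
print('plate corner',pc(clamp(-.045,-.180,.01)),pc(clamp(.045,-.180,.01)))
D=np.load('scene2.npz')['D']; P=cloud('scene',D)[205:224,286:306]; 
for r in P[::2,::2]: print(' '.join('%.3f,%.3f,%.3f'%tuple(x) for x in r))
"
```

```text
pred end (301, 327) axis [-0.053 -0.999  0.001]
jaw top (280, 378) (291, 391)
jaw top (328, 355) (340, 369)
saddle tip -0.103 -0.025 (256, 387)
saddle tip -0.103 0.025 (310, 361)
saddle tip -0.047 -0.025 (218, 342)
saddle tip -0.047 0.025 (272, 317)
plate corner (287, 495) (385, 447)
0.528,-0.080,0.171 0.541,-0.077,0.162 0.548,-0.083,0.163 0.568,-0.070,0.140 0.578,-0.072,0.136 0.591,-0.069,0.126 0.592,-0.084,0.137 0.680,0.020,0.000 0.688,0.014,0.000 0.693,0.005,0.005
0.526,-0.083,0.162 0.536,-0.085,0.158 0.544,-0.088,0.156 0.566,-0.073,0.131 0.572,-0.080,0.133 0.576,-0.091,0.140 0.591,-0.085,0.127 0.677,0.016,-0.010 0.681,0.005,-0.002 0.683,-0.010,0.009
0.580,-0.003,0.050 0.549,-0.065,0.121 0.551,-0.078,0.130 0.556,-0.086,0.134 0.565,-0.090,0.132 0.568,-0.102,0.141 0.583,-0.095,0.126 0.669,0.004,-0.009 0.669,-0.013,0.006 0.678,-0.016,0.002
0.588,0.009,0.021 0.600,0.008,0.015 0.555,-0.073,0.111 0.556,-0.087,0.122 0.562,-0.094,0.124 0.567,-0.102,0.128 0.574,-0.109,0.130 0.581,-0.114,0.131 0.663,-0.020,0.001 0.670,-0.028,0.004
0.579,-0.004,0.024 0.590,-0.006,0.018 0.605,-0.001,0.006 0.5
[... 385 characters left out ...]
-0.048,0.032 0.599,-0.043,0.017 0.613,-0.040,0.007 0.617,-0.051,0.013 0.635,-0.043,-0.005 0.640,-0.052,0.000 0.646,-0.060,0.003
0.553,-0.043,0.032 0.560,-0.049,0.033 0.577,-0.041,0.016 0.579,-0.055,0.026 0.595,-0.048,0.010 0.602,-0.055,0.012 0.608,-0.063,0.015 0.600,-0.089,0.044 0.633,-0.062,-0.001 0.641,-0.067,-0.001
0.553,-0.042,0.017 0.560,-0.049,0.019 0.564,-0.060,0.026 0.579,-0.055,0.012 0.580,-0.070,0.025 0.598,-0.061,0.005 0.588,-0.091,0.039 -0.279,-1.270,1.632 0.577,-0.136,0.086 0.585,-0.141,0.085
0.543,-0.056,0.022 0.556,-0.054,0.011 0.563,-0.062,0.015 0.551,-0.095,0.052 0.565,-0.091,0.039 0.548,-0.130,0.085 0.559,-0.131,0.079 0.566,-0.136,0.079 0.577,-0.136,0.072 0.588,-0.138,0.067
```

View pics/top2.png

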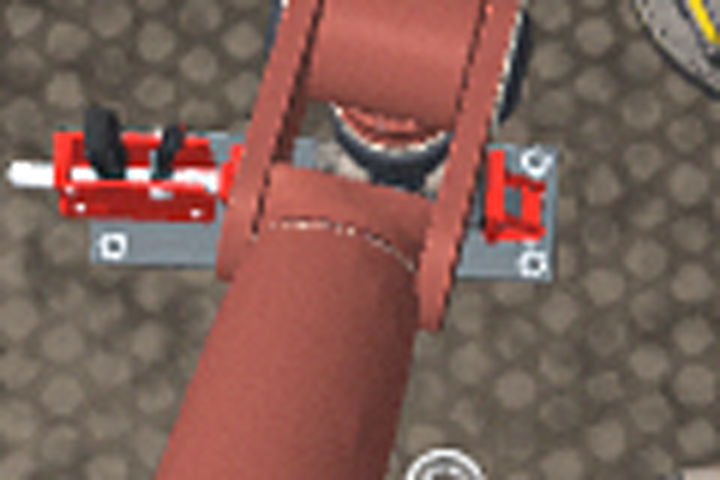

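Both crops agree with the clamp model to 1–2 px. The cylinder end looks a few mm towards +y, so I'll bias the placing 4 mm towards the fixed jaw.

>>> {"op": "jog_arm", "data": {"deltas": [[0,0,0,-0.33,-0.1,1.5,0.1],[0,0,0,0,0,2,0.1],[0,0,0,0,0,1.5,0.1],[0,0,0,0,0,0.8,0.1],[0,0,0,0,0,0.3,0.1],[0,0,0,0,0,0,0.1],[0,0,0,0,0,0,0.1],[0,0,0,0,0,0,0.1]]}}

```text
t: 7.05
tool_pos: [0.5764, -0.0758, 0.0669]
tool_rot: [2.277, 2.161, 0.002]
contact_force: [-0.2, -0.7, -3.4]
opening: 0.0327
```

```bash
python3 -c "
from h import *
goto(clamp(0,-.079,.0625),-3)"
```

```text
t 7.05 pos [ 0.5764 -0.0758  0.0669] turn [0.0026 0.0005 0.0004] shift now cm [-0.01 -0.07  0.44] after turn [-0.01 -0.07  0.44] F [-0.21 -0.74 -3.45] q [-0.26  0.14  1.85  0.    1.15 -0.21] op 0.0327
```

>>> {"op": "jog_arm", "data": {"deltas": [[0,0,0,0,-0.05,0.15,0.1],[0,0,0,0,0,0.1,0.1],[0,0,0,0,0,0.1,0.1],[0,0,0,0,0,0,0.1],[0,0,0,0,0,0,0.1]]}}

```text
t: 7.47
tool_pos: [0.5757, -0.0757, 0.0628]
tool_rot: [2.277, 2.162, 0.002]
contact_force: [1.4, 0.1, 0.0]
opening: 0.0327
```

>>> {"op": "jog_arm", "data": {"deltas": [[0,0,0,0,0,0,0.5],[0,0,0,0,0,0,0.6],[0,0,0,0,0,0,0.9],[0,0,0,0,0,0,1],[0,0,0,0,0,0,1],[0,0,0,0,0,-0.5,1],[0,0,0,0,0,-2,1],[0,0,0,0,0,-3,1],[0,0,0,0,0,-3,1],[0,0,0,0,0,-4,1],[0,0,0,0,0,-3,1],[0,0,0,0,0,-2,1]]}}

```text
t: 8.47
tool_pos: [0.576, -0.0758, 0.2419]
tool_rot: [2.275, 2.159, 0.005]
contact_force: [0.8, -0.7, 0.1]
opening: 0.0856
```

>>> {"op": "jog_arm", "data": {"deltas": [[0,0,-0.12,0,0,-2,1],[0,0,-0.12,0,0,-1,1],[0,0,-0.12,0,0,0,1],[0,0,-0.12,0,0,0,1],[0,0,-0.12,0,0,0,1],[0,0,-0.12,0,0,0,1],[0,0,-0.12,0,0,0,1],[0,0,-0.12,0,0,0,1],[0,0,-0.12,0,0,0,1],[0,0,-0.12,0,0,0,1],[0,0,-0.12,0,0,0,1],[0,0,-0.12,0,0,0,1]]}}

```text
t: 9.47
tool_pos: [0.5747, -0.0755, 0.2672]
tool_rot: [0.277, 3.129, -0.0]
contact_force: [0.6, -0.5, -0.5]
opening: 0.0858
```

```bash
python3 -c "
from h import *
goto(clamp(0,.076,.25),87)
for n,(x,y,w,h) in dict(scene=(250,160,80,90)).items():
  I,D=vision.get_image(n); np.savez(n+'3.npz',I=I,D=D)
  cv2.imwrite(f'pics/{n}3.png',cv2.resize(cv2.cvtColor(I,cv2.COLOR_RGB2BGR)[y:y+h,x:x+w],None,fx=6,fy=6,interpolation=2))
def pc(q): u,v=proj('scene',q); return (round((u-250+.4)*6),round((v-160+.4)*6))
print('trig',pc(clamp(0,.049,.151)),'handle',pc(clamp(0,.103,.153)),'piv',pc(clamp(0,.065,.099)),'grip top',pc(clamp(0,.095,.187)))
print('cyl ends',pc(clamp(0,-.124,.055)),pc(clamp(0,-.026,.055)))"
```

```text
t 9.4667 pos [ 0.5747 -0.0755  0.2672] turn [-0.      0.0002 -0.1245] shift now cm [ 1.81 15.36  1.72] after turn [-0.11 15.46  1.72] F [ 0.55 -0.55 -0.49] q [-0.26 -0.06  1.7  -0.    1.5  -1.65] op 0.0858
trig (180, 164) handle (145, 122) piv (171, 200) grip top (149, 96)
cyl ends (298, 386) (231, 308)
```

View pics/scene3.png

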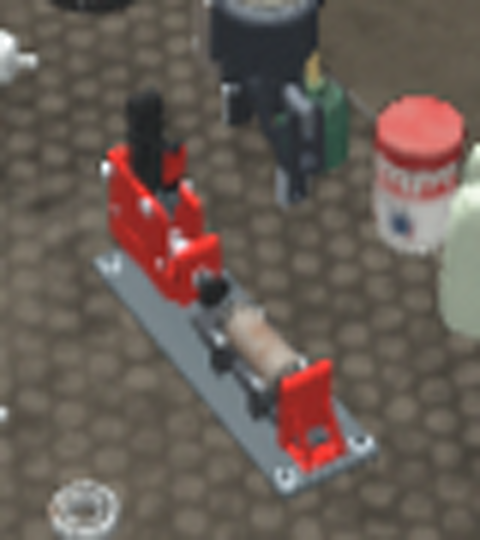

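The scene crop shows the cylinder lying in both saddles, from about (235,308) to (295,375), with the pad clear of it at (210,290). Trigger and grip are where the model predicts. Next I'll straddle them.

>>> {"op": "jog_arm", "data": {"deltas": [[0,0,-0.062,0,0,0,1],[0,0,-0.062,0,0,0,1],[0,0,0,-0.1,2,0,1],[0,0,0,0,3,0,1],[0,0,0,0,3,0,1],[0,0,0,0,3,0,1],[0,0,0,0,2.5,0,1],[0,0,0,0,1.9,0,1],[0,0,0,0,0,0,1],[0,0,0,0,0,0,1],[0,0,0,0,0,0,1],[0,0,0,0,0,0,1]]}}

```text
t: 10.52
tool_pos: [0.5848, 0.0772, 0.2669]
tool_rot: [0.095, 3.14, -0.001]
contact_force: [-0.6, -0.0, -0.2]
opening: 0.0856
```

```bash
python3 -c "
from h import *
goto(clamp(0,.076,.155),87)"
```

```text
t 10.5167 pos [0.5848 0.0772 0.2669] turn [-0.0004  0.     -0.0083] shift now cm [ 0.1   0.17 11.19] after turn [ 0.1   0.16 11.19] F [-0.62 -0.01 -0.2 ] q [ 0.01 -0.04  1.68 -0.    1.5  -1.5 ] op 0.0856
```

>>> {"op": "jog_arm", "data": {"deltas": [[0,0,0,0.1,0.1,1,1],[0,0,0,0,0,2,1],[0,0,0,0,0,2,1],[0,0,0,0,0,2,1],[0,0,0,0,0,2,1],[0,0,0,0,0,1.5,1],[0,0,0,0,0,0.7,1],[0,0,0,0,0,0,1],[0,0,0,0,0,0,1],[0,0,0,0,0,0,1]]}}

```text
t: 11.35
tool_pos: [0.5846, 0.079, 0.1561]
tool_rot: [0.093, 3.138, 0.0]
contact_force: [-0.0, 0.4, -0.2]
opening: 0.0854
```

>>> {"op": "jog_arm", "data": {"deltas": [[0,0,0,0,0.3,0,1],[0,0,0,0,0.3,0,1],[0,0,0,0,0.2,0,1],[0,0,0,0,0.2,0,1],[0,0,0,0,0,0,1],[0,0,0,0,0,0,1]]}}

```text
t: 11.85
tool_pos: [0.5845, 0.0894, 0.1549]
tool_rot: [0.092, 3.14, -0.0]
contact_force: [0.6, -0.6, 0.4]
opening: 0.0853
```

>>> {"op": "jog_arm", "data": {"deltas": [[0,0,0,0,0.2,0,1],[0,0,0,0,0.2,0,1],[0,0,0,0,0,0,1],[0,0,0,0,0,0,1]]}}

```text
t: 12.18
tool_pos: [0.5847, 0.0933, 0.1548]
tool_rot: [-0.092, -3.14, -0.0]
contact_force: [-0.2, 0.1, -0.1]
opening: 0.0856
```

>>> {"op": "jog_arm", "data": {"deltas": [[0,0,0,0,0.2,0,1],[0,0,0,0,0.2,0,1],[0,0,0,0,0,0,1],[0,0,0,0,0,0,1]]}}

```text
t: 12.52
tool_pos: [0.5849, 0.0972, 0.1549]
tool_rot: [0.092, 3.14, -0.0]
contact_force: [0.0, -0.6, 0.1]
opening: 0.0854
```

>>> {"op": "jog_arm", "data": {"deltas": [[0,0,0,0,0.2,0,1],[0,0,0,0,0.2,0,1],[0,0,0,0,0,0,1],[0,0,0,0,0,0,1]]}}

```text
t: 12.85
tool_pos: [0.5853, 0.1013, 0.1549]
tool_rot: [0.092, 3.14, 0.0]
contact_force: [0.3, -0.1, 1.1]
opening: 0.0852
```

>>> {"op": "jog_arm", "data": {"deltas": [[0,0,0,0,0.2,0,1],[0,0,0,0,0.2,0,1],[0,0,0,0,0,0,1],[0,0,0,0,0,0,1]]}}

```text
t: 13.18
tool_pos: [0.5855, 0.1053, 0.1548]
tool_rot: [0.092, 3.14, 0.0]
contact_force: [1.0, -1.0, 1.4]
opening: 0.0853
```

>>> {"op": "jog_arm", "data": {"deltas": [[0,0,0,0,0.2,0,1],[0,0,0,0,0.2,0,1],[0,0,0,0,0,0,1],[0,0,0,0,0,0,1]]}}

```text
t: 13.52
tool_pos: [0.5856, 0.1091, 0.1549]
tool_rot: [0.092, 3.14, -0.001]
contact_force: [1.0, -3.1, 2.1]
opening: 0.0853
```

>>> {"op": "jog_arm", "data": {"deltas": [[0,0,0,0,0.2,0,1],[0,0,0,0,0.1,0,1],[0,0,0,0,0,0,1],[0,0,0,0,0,0,1]]}}

```text
t: 13.85
tool_pos: [0.5858, 0.1106, 0.1549]
tool_rot: [-0.093, -3.14, 0.006]
contact_force: [-1.3, -7.7, 2.7]
opening: 0.0855
```

```bash
python3 -c "
from h import *
goto(clamp(0,.076,.155),87)
I,D=vision.get_image('scene'); I0=np.load('scene3.npz')['I']
f=lambda J: cv2.resize(cv2.cvtColor(J,cv2.COLOR_RGB2BGR)[163:233,255:310],None,fx=7,fy=7,interpolation=2)
cv2.imwrite('pics/pump1.png',np.hstack([f(I0),f(I)]))"
```

```text
t 13.85 pos [0.5858 0.1106 0.1549] turn [-0.0037 -0.0003 -0.0067] shift now cm [ 0.   -3.18 -0.  ] after turn [ 0.02 -3.18 -0.01] F [-1.25 -7.71  2.7 ] q [ 0.06  0.07  1.77 -0.    1.31 -1.45] op 0.0855
```

View pics/pump1.png

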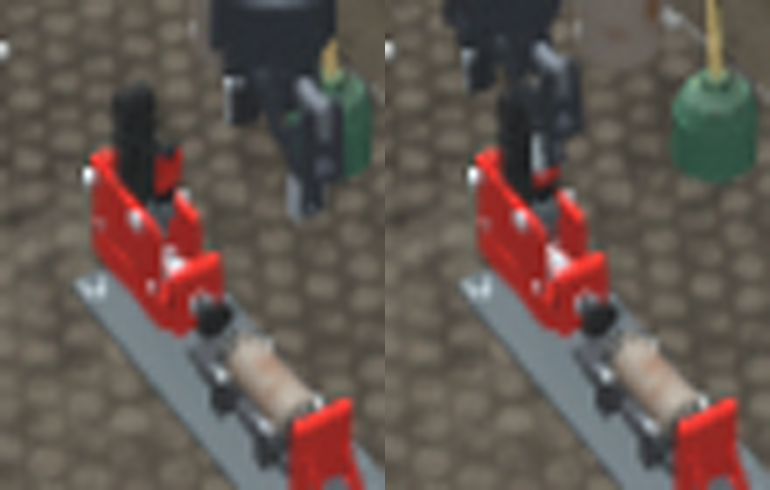

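The image pair shows the finger on the trigger front at (545,165), with no visible jaw motion yet. The force has reached 7.7 N, so the pawl is engaging. I'll continue in small steps.

>>> {"op": "jog_arm", "data": {"deltas": [[0,0,0,0,0.1,0,1],[0,0,0,0,0.1,0,1],[0,0,0,0,0,0,1],[0,0,0,0,0,0,1]]}}

```text
t: 14.23
tool_pos: [0.5859, 0.1121, 0.155]
tool_rot: [-0.093, -3.14, 0.007]
contact_force: [-1.8, -9.8, 3.0]
opening: 0.0856
```

>>> {"op": "jog_arm", "data": {"deltas": [[0,0,0,0,0.1,0,1],[0,0,0,0,0.1,0,1],[0,0,0,0,0,0,1],[0,0,0,0,0,0,1]]}}

```text
t: 14.57
tool_pos: [0.586, 0.1141, 0.155]
tool_rot: [-0.093, -3.14, 0.007]
contact_force: [-2.2, -8.9, 2.5]
opening: 0.0855
```

>>> {"op": "jog_arm", "data": {"deltas": [[0,0,0,0,0.1,0,1],[0,0,0,0,0.1,0,1],[0,0,0,0,0,0,1],[0,0,0,0,0,0,1]]}}

```text
t: 14.9
tool_pos: [0.5861, 0.116, 0.1551]
tool_rot: [-0.093, -3.14, 0.007]
contact_force: [-1.1, -10.0, 4.1]
opening: 0.0853
```

>>> {"op": "jog_arm", "data": {"deltas": [[0,0,0,0,0.1,0,1],[0,0,0,0,0.1,0,1],[0,0,0,0,0,0,1],[0,0,0,0,0,0,1]]}}

```text
t: 15.23
tool_pos: [0.5862, 0.118, 0.155]
tool_rot: [-0.093, -3.14, 0.007]
contact_force: [-2.1, -8.8, 4.3]
opening: 0.0854
```

>>> {"op": "jog_arm", "data": {"deltas": [[0,0,0,0,0.1,0,1],[0,0,0,0,0.1,0,1],[0,0,0,0,0,0,1],[0,0,0,0,0,0,1]]}}

```text
t: 15.57
tool_pos: [0.5863, 0.119, 0.1549]
tool_rot: [-0.093, -3.139, 0.011]
contact_force: [-2.4, -13.5, 3.4]
opening: 0.0852
```

>>> {"op": "jog_arm", "data": {"deltas": [[0,0,0,0,0.1,0,1],[0,0,0,0,0.1,0,1],[0,0,0,0,0,0,1],[0,0,0,0,0,0,1]]}}

```text
t: 15.9
tool_pos: [0.5863, 0.1192, 0.1548]
tool_rot: [-0.094, -3.139, 0.017]
contact_force: [-2.2, -17.6, 3.8]
opening: 0.0855
```

The end stop is at TCP y ≈ 0.119, and the first stroke moved the jaw about 4.6 mm. Even from the latest possible start, a second stroke cannot load the pad, so I'll run it in full.

>>> {"op": "jog_arm", "data": {"deltas": [[0,0,0,0,-0.4,0,1],[0,0,0,0,-0.4,0,1],[0,0,0,0,-0.4,0,1],[0,0,0,0,-0.4,0,1],[0,0,0,0,-0.4,0,1],[0,0,0,0,-0.4,0,1],[0,0,0,0,-0.4,0,1],[0,0,0,0,-0.4,0,1],[0,0,0,0,0,0,1],[0,0,0,0,0,0,1]]}}

```text
t: 16.73
tool_pos: [0.5846, 0.0922, 0.1548]
tool_rot: [-0.093, -3.14, -0.001]
contact_force: [0.2, 0.8, -0.3]
opening: 0.0856
```

>>> {"op": "jog_arm", "data": {"deltas": [[0,0,0,0,0.3,0,1],[0,0,0,0,0.3,0,1],[0,0,0,0,0.3,0,1],[0,0,0,0,0.3,0,1],[0,0,0,0,0,0,1],[0,0,0,0,0,0,1]]}}

```text
t: 17.23
tool_pos: [0.5855, 0.1038, 0.1554]
tool_rot: [0.092, 3.14, -0.003]
contact_force: [-0.6, -4.4, 3.9]
opening: 0.0854
```

>>> {"op": "jog_arm", "data": {"deltas": [[0,0,0,0,0.2,0,1],[0,0,0,0,0.2,0,1],[0,0,0,0,0.2,0,1],[0,0,0,0,0.2,0,1],[0,0,0,0,0,0,1],[0,0,0,0,0,0,1]]}}

```text
t: 17.73
tool_pos: [0.5861, 0.1106, 0.1559]
tool_rot: [0.092, 3.14, -0.006]
contact_force: [-2.7, -8.1, 6.6]
opening: 0.0856
```

>>> {"op": "jog_arm", "data": {"deltas": [[0,0,0,0,0.2,0,1],[0,0,0,0,0.2,0,1],[0,0,0,0,0.2,0,1],[0,0,0,0,0,0,1],[0,0,0,0,0,0,1]]}}

```text
t: 18.15
tool_pos: [0.5865, 0.1163, 0.156]
tool_rot: [0.093, 3.14, -0.007]
contact_force: [-2.7, -9.0, 5.4]
opening: 0.086
```

>>> {"op": "jog_arm", "data": {"deltas": [[0,0,0,0,0.2,0,1],[0,0,0,0,0.2,0,1],[0,0,0,0,0,0,1],[0,0,0,0,0,0,1]]}}

```text
t: 18.48
tool_pos: [0.5867, 0.1192, 0.1559]
tool_rot: [0.093, 3.14, -0.011]
contact_force: [-4.2, -13.0, 6.0]
opening: 0.0853
```

>>> {"op": "jog_arm", "data": {"deltas": [[0,0,0,0,-0.4,0,1],[0,0,0,0,-0.4,0,1],[0,0,0,0,-0.4,0,1],[0,0,0,0,-0.4,0,1],[0,0,0,0,-0.4,0,1],[0,0,0,0,-0.4,0,1],[0,0,0,0,-0.4,0,1],[0,0,0,0,-0.2,0,1],[0,0,0,0,0,0,1],[0,0,0,0,0,0,1]]}}

```text
t: 19.32
tool_pos: [0.5846, 0.0922, 0.1548]
tool_rot: [-0.093, -3.14, -0.001]
contact_force: [-0.6, 0.4, 0.8]
opening: 0.0854
```

>>> {"op": "jog_arm", "data": {"deltas": [[0,0,0,0,0.3,0,1],[0,0,0,0,0.3,0,1],[0,0,0,0,0.3,0,1],[0,0,0,0,0.3,0,1],[0,0,0,0,0.2,0,1],[0,0,0,0,0.2,0,1],[0,0,0,0,0,0,1],[0,0,0,0,0,0,1]]}}

```text
t: 19.98
tool_pos: [0.5858, 0.1072, 0.1558]
tool_rot: [0.092, 3.14, -0.005]
contact_force: [-2.7, -5.7, 4.5]
opening: 0.0857
```

>>> {"op": "jog_arm", "data": {"deltas": [[0,0,0,0,0.2,0,1],[0,0,0,0,0.2,0,1],[0,0,0,0,0,0,1],[0,0,0,0,0,0,1]]}}

```text
t: 20.32
tool_pos: [0.586, 0.1105, 0.1559]
tool_rot: [0.092, 3.14, -0.007]
contact_force: [-3.4, -7.6, 4.6]
opening: 0.0854
```

>>> {"op": "jog_arm", "data": {"deltas": [[0,0,0,0,0.2,0,1],[0,0,0,0,0.2,0,1],[0,0,0,0,0,0,1],[0,0,0,0,0,0,1]]}}

```text
t: 20.65
tool_pos: [0.5863, 0.1142, 0.1561]
tool_rot: [0.093, 3.14, -0.008]
contact_force: [-3.2, -9.8, 6.3]
opening: 0.0855
```

>>> {"op": "jog_arm", "data": {"deltas": [[0,0,0,0,0.2,0,1],[0,0,0,0,0.2,0,1],[0,0,0,0,0,0,1],[0,0,0,0,0,0,1]]}}

```text
t: 20.98
tool_pos: [0.5865, 0.1182, 0.156]
tool_rot: [0.092, 3.14, -0.008]
contact_force: [-3.0, -9.1, 5.2]
opening: 0.0857
```

```bash
python3 -c "
from h import *
goto(clamp(0,.076,.155),87)
I,D=vision.get_image('scene'); I0=np.load('scene3.npz')['I']
f=lambda J: cv2.resize(cv2.cvtColor(J,cv2.COLOR_RGB2BGR)[190:240,270:315],None,fx=8,fy=8,interpolation=2)
cv2.imwrite('pics/pump3.png',np.hstack([f(I0),f(I)]))"
```

```text
t 20.9833 pos [0.5865 0.1182 0.156 ] turn [-0.0052  0.0004 -0.0065] shift now cm [ 0.03 -3.94  0.12] after turn [ 0.06 -3.94  0.1 ] F [-3.01 -9.08  5.24] q [ 0.08  0.07  1.76 -0.01  1.31 -1.43] op 0.0857
```

View pics/pump3.png

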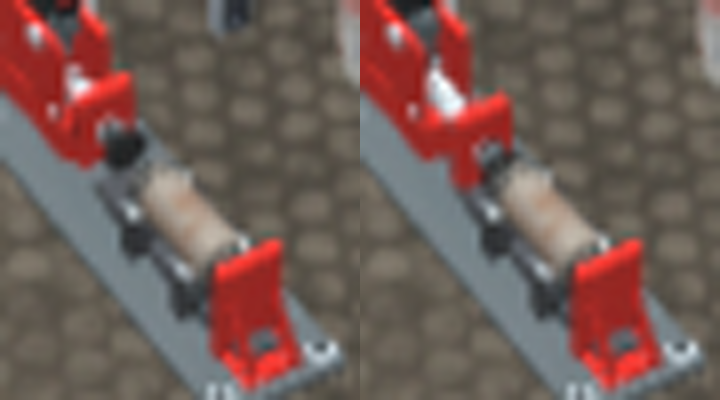

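The pair shows the jaw advanced about 20–23 mm, and the pad is at or near the cylinder's boot (crop (497,160)). The force is still at the free level of about 9 N. I'll finish this stroke, then pump the fourth in small watched steps.

>>> {"op": "jog_arm", "data": {"deltas": [[0,0,0,0,0.2,0,1],[0,0,0,0,0.1,0,1],[0,0,0,0,0,0,1],[0,0,0,0,0,0,1]]}}

```text
t: 21.37
tool_pos: [0.5866, 0.1193, 0.1559]
tool_rot: [-0.093, -3.14, 0.015]
contact_force: [-4.3, -14.7, 5.6]
opening: 0.0854
```

>>> {"op": "jog_arm", "data": {"deltas": [[0,0,0,0,-0.4,0,1],[0,0,0,0,-0.4,0,1],[0,0,0,0,-0.4,0,1],[0,0,0,0,-0.4,0,1],[0,0,0,0,-0.4,0,1],[0,0,0,0,-0.4,0,1],[0,0,0,0,-0.4,0,1],[0,0,0,0,-0.3,0,1],[0,0,0,0,0,0,1],[0,0,0,0,0,0,1]]}}

```text
t: 22.2
tool_pos: [0.5846, 0.0922, 0.1547]
tool_rot: [-0.093, -3.14, -0.001]
contact_force: [0.4, 0.2, 0.0]
opening: 0.0855
```

>>> {"op": "jog_arm", "data": {"deltas": [[0,0,0,0,0.3,0,1],[0,0,0,0,0.3,0,1],[0,0,0,0,0.3,0,1],[0,0,0,0,0.3,0,1],[0,0,0,0,0.2,0,1],[0,0,0,0,0,0,1],[0,0,0,0,0,0,1]]}}

```text
t: 22.78
tool_pos: [0.5857, 0.1053, 0.1555]
tool_rot: [0.092, 3.14, -0.004]
contact_force: [-1.0, -5.8, 4.1]
opening: 0.0853
```

>>> {"op": "jog_arm", "data": {"deltas": [[0,0,0,0,0.2,0,1],[0,0,0,0,0.1,0,1],[0,0,0,0,0,0,1],[0,0,0,0,0,0,1]]}}

```text
t: 23.12
tool_pos: [0.5858, 0.108, 0.1559]
tool_rot: [0.093, 3.14, -0.005]
contact_force: [-3.7, -5.7, 5.5]
opening: 0.0851
```

>>> {"op": "jog_arm", "data": {"deltas": [[0,0,0,0,0.2,0,1],[0,0,0,0,0.1,0,1],[0,0,0,0,0,0,1],[0,0,0,0,0,0,1]]}}

```text
t: 23.45
tool_pos: [0.5861, 0.1104, 0.1559]
tool_rot: [0.092, 3.14, -0.008]
contact_force: [-3.1, -8.5, 5.4]
opening: 0.0853
```

>>> {"op": "jog_arm", "data": {"deltas": [[0,0,0,0,0.2,0,1],[0,0,0,0,0.1,0,1],[0,0,0,0,0,0,1],[0,0,0,0,0,0,1]]}}

```text
t: 23.78
tool_pos: [0.5862, 0.1129, 0.156]
tool_rot: [0.093, 3.14, -0.009]
contact_force: [-3.8, -8.9, 6.6]
opening: 0.0856
```

>>> {"op": "jog_arm", "data": {"deltas": [[0,0,0,0,0.2,0,1],[0,0,0,0,0.1,0,1],[0,0,0,0,0,0,1],[0,0,0,0,0,0,1]]}}

```text
t: 24.12
tool_pos: [0.5864, 0.1156, 0.1561]
tool_rot: [0.093, 3.14, -0.01]
contact_force: [-3.3, -9.3, 6.1]
opening: 0.0854
```

>>> {"op": "jog_arm", "data": {"deltas": [[0,0,0,0,0.2,0,1],[0,0,0,0,0,0,1],[0,0,0,0,0,0,1]]}}

```text
t: 24.37
tool_pos: [0.5865, 0.1174, 0.156]
tool_rot: [-0.093, -3.14, 0.011]
contact_force: [-3.0, -11.9, 6.4]
opening: 0.0854
```

The compliance signal (tool twist and lag) has started to rise, so the pad is touching, at roughly 4 N. I'll finish this stroke, look, and take the next tooth.

>>> {"op": "jog_arm", "data": {"deltas": [[0,0,0,0,0.2,0,1],[0,0,0,0,0.1,0,1],[0,0,0,0,0,0,1],[0,0,0,0,0,0,1]]}}

```text
t: 24.7
tool_pos: [0.5866, 0.1193, 0.1559]
tool_rot: [-0.093, -3.14, 0.015]
contact_force: [-3.0, -15.3, 6.6]
opening: 0.0852
```

>>> {"op": "jog_arm", "data": {"deltas": [[0,0,0,0,0.15,0,1],[0,0,0,0,0,0,1],[0,0,0,0,0,0,1]]}}

```text
t: 24.95
tool_pos: [0.5866, 0.1195, 0.1558]
tool_rot: [-0.093, -3.139, 0.019]
contact_force: [-4.0, -19.5, 6.2]
opening: 0.0852
```

>>> {"op": "jog_arm", "data": {"deltas": [[0,0,0,0,-0.4,0,1],[0,0,0,0,-0.4,0,1],[0,0,0,0,-0.4,0,1],[0,0,0,0,-0.4,0,1],[0,0,0,0,-0.4,0,1],[0,0,0,0,-0.4,0,1],[0,0,0,0,-0.4,0,1],[0,0,0,0,-0.4,0,1],[0,0,0,0,-0.05,0,1],[0,0,0,0,0,0,1],[0,0,0,0,0,0,1]]}}

```text
t: 25.87
tool_pos: [0.5846, 0.0923, 0.1548]
tool_rot: [-0.092, -3.14, -0.001]
contact_force: [0.9, -0.6, 0.9]
opening: 0.0854
```

>>> {"op": "jog_arm", "data": {"deltas": [[0,0,0,0,0.3,0,1],[0,0,0,0,0.3,0,1],[0,0,0,0,0.3,0,1],[0,0,0,0,0,0,1],[0,0,0,0,0,0,1]]}}

```text
t: 26.28
tool_pos: [0.5853, 0.1012, 0.1551]
tool_rot: [0.092, 3.14, -0.001]
contact_force: [-1.4, -2.5, 1.6]
opening: 0.0854
```

>>> {"op": "jog_arm", "data": {"deltas": [[0,0,0,0,0.2,0,1],[0,0,0,0,0,0,1],[0,0,0,0,0,0,1]]}}

```text
t: 26.53
tool_pos: [0.5855, 0.1027, 0.1552]
tool_rot: [0.093, 3.14, -0.002]
contact_force: [-1.3, -4.4, 4.5]
opening: 0.0854
```

>>> {"op": "jog_arm", "data": {"deltas": [[0,0,0,0,0.2,0,1],[0,0,0,0,0,0,1],[0,0,0,0,0,0,1]]}}

```text
t: 26.78
tool_pos: [0.5856, 0.1038, 0.1553]
tool_rot: [0.093, 3.14, -0.004]
contact_force: [-1.9, -7.2, 4.2]
opening: 0.0858
```

>>> {"op": "jog_arm", "data": {"deltas": [[0,0,0,0,0.2,0,1],[0,0,0,0,0,0,1],[0,0,0,0,0,0,1]]}}

```text
t: 27.03
tool_pos: [0.5857, 0.1053, 0.1555]
tool_rot: [0.093, 3.14, -0.006]
contact_force: [-2.4, -9.9, 5.2]
opening: 0.0853
```

Pad load now shows clearly: 9.9 N against about 5.7 N free at the same trigger angle, so roughly 9–11 N on the pad. I'll go on in 1 mm steps, aiming for about twice the free-pad force.

>>> {"op": "jog_arm", "data": {"deltas": [[0,0,0,0,0.1,0,1],[0,0,0,0,0,0,1],[0,0,0,0,0,0,1]]}}

```text
t: 27.28
tool_pos: [0.5858, 0.106, 0.1556]
tool_rot: [0.093, 3.14, -0.007]
contact_force: [-2.4, -10.7, 5.4]
opening: 0.0859
```

>>> {"op": "jog_arm", "data": {"deltas": [[0,0,0,0,0,0,1],[0,0,0,0,0,0,1]]}}

```text
t: 27.45
tool_pos: [0.5857, 0.106, 0.1556]
tool_rot: [0.094, 3.14, -0.007]
contact_force: [-2.3, -11.0, 6.0]
opening: 0.0856
```

>>> {"op": "jog_arm", "data": {"deltas": [[0,0,0,0,0.1,0,1],[0,0,0,0,0,0,1],[0,0,0,0,0,0,1]]}}

```text
t: 27.7
tool_pos: [0.5858, 0.1068, 0.1557]
tool_rot: [0.093, 3.14, -0.008]
contact_force: [-2.6, -10.8, 6.1]
opening: 0.0856
```

>>> {"op": "jog_arm", "data": {"deltas": [[0,0,0,0,0,0,1],[0,0,0,0,0,0,1]]}}

```text
t: 27.87
tool_pos: [0.5858, 0.1068, 0.1557]
tool_rot: [0.094, 3.14, -0.007]
contact_force: [-3.8, -10.7, 6.5]
opening: 0.0856
```

>>> {"op": "jog_arm", "data": {"deltas": [[0,0,0,0,0.1,0,1],[0,0,0,0,0.1,0,1],[0,0,0,0,0,0,1],[0,0,0,0,0,0,1]]}}

```text
t: 28.2
tool_pos: [0.5859, 0.1086, 0.1559]
tool_rot: [-0.094, -3.14, 0.008]
contact_force: [-3.2, -11.2, 7.1]
opening: 0.0857
```

>>> {"op": "jog_arm", "data": {"deltas": [[0,0,0,0,0.1,0,1],[0,0,0,0,0,0,1],[0,0,0,0,0,0,1]]}}

```text
t: 28.45
tool_pos: [0.5859, 0.1094, 0.156]
tool_rot: [-0.094, -3.14, 0.009]
contact_force: [-3.9, -12.1, 7.0]
opening: 0.0854
```

>>> {"op": "jog_arm", "data": {"deltas": [[0,0,0,0,0.1,0,1],[0,0,0,0,0,0,1],[0,0,0,0,0,0,1]]}}

```text
t: 28.7
tool_pos: [0.586, 0.11, 0.156]
tool_rot: [-0.094, -3.14, 0.011]
contact_force: [-4.3, -12.7, 7.9]
opening: 0.0857
```

```bash
python3 -c "
from h import *
I,D=vision.get_image('scene'); I0=np.load('scene3.npz')['I']
f=lambda J: cv2.resize(cv2.cvtColor(J,cv2.COLOR_RGB2BGR)[195:235,275:310],None,fx=11,fy=11,interpolation=2)
cv2.imwrite('pics/pump5.png',np.hstack([f(I0),f(I)]))
F=[ctrl.get_obs()['contact_force']]
for k in range(6): vision.get_image('top'); F.append(ctrl.get_obs()['contact_force'])
F=np.array(F); print(F.mean(0).round(2),F.std(0).round(2)); goto(clamp(0,.076,.155),87)"
```

```text
[ -3.99 -13.21   7.89] [0.63 0.49 0.3 ]
t 29.05 pos [0.586 0.11  0.156] turn [-0.0068 -0.0002 -0.0073] shift now cm [ 0.02 -3.12  0.12] after turn [ 0.05 -3.12  0.1 ] F [ -4.1  -13.72   7.7 ] q [ 0.06  0.06  1.77 -0.01  1.31 -1.45] op 0.0853
```

View pics/pump5.png

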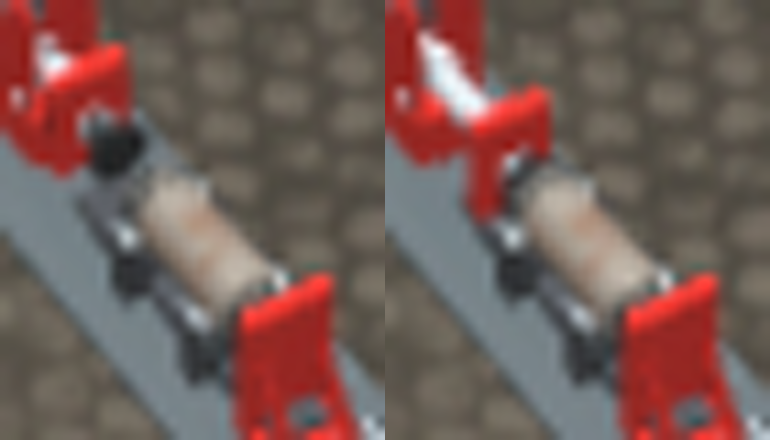

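The right half shows the pad against the cylinder at crop (515,175), with the jaw advanced about 30 mm in all and the cylinder still seated. The estimates give 10–12.5 N on the pad, so I'll go a little further to centre it.

>>> {"op": "jog_arm", "data": {"deltas": [[0,0,0,0,0.1,0,1],[0,0,0,0,0.1,0,1],[0,0,0,0,0,0,1],[0,0,0,0,0,0,1]]}}

```text
t: 29.38
tool_pos: [0.5861, 0.1112, 0.156]
tool_rot: [-0.094, -3.14, 0.014]
contact_force: [-4.3, -15.4, 8.3]
opening: 0.0855
```

>>> {"op": "jog_arm", "data": {"deltas": [[0,0,0,0,0.1,0,1],[0,0,0,0,0,0,1],[0,0,0,0,0,0,1]]}}

```text
t: 29.63
tool_pos: [0.5861, 0.1119, 0.156]
tool_rot: [-0.094, -3.139, 0.015]
contact_force: [-5.3, -16.9, 9.6]
opening: 0.0856
```

```bash
cat > f.py <<'E'
from h import *
F=[]
for k in range(8): vision.get_image('top'); F.append(ctrl.get_obs()['contact_force'])
F=np.array(F); print(F.mean(0).round(2),F.std(0).round(2)); goto(clamp(0,.076,.155),87)
E
python3 f.py
```

```text
[ -4.52 -16.55   8.9 ] [0.52 0.45 0.33]
t 30.0333 pos [0.5861 0.1119 0.156 ] turn [-0.0093 -0.0005 -0.0076] shift now cm [ 0.03 -3.31  0.13] after turn [ 0.05 -3.31  0.1 ] F [ -4.23 -16.33   8.97] q [ 0.07  0.07  1.77 -0.01  1.31 -1.44] op 0.0855
```

>>> {"op": "jog_arm", "data": {"deltas": [[0,0,0,0,0.1,0,1],[0,0,0,0,0.1,0,1],[0,0,0,0,0,0,1],[0,0,0,0,0,0,1],[0,0,0,0,0,0,1]]}}

```text
t: 30.45
tool_pos: [0.5862, 0.1136, 0.1561]
tool_rot: [-0.094, -3.139, 0.016]
contact_force: [-5.0, -17.6, 8.4]
opening: 0.0851
```

```bash
python3 f.py
```

```text
[ -4.59 -17.17   8.96] [0.38 0.44 0.43]
t 30.85 pos [0.5862 0.1136 0.1561] turn [-0.01   -0.0005 -0.0076] shift now cm [ 0.03 -3.48  0.14] after turn [ 0.05 -3.48  0.11] F [ -5.17 -17.53   8.23] q [ 0.07  0.07  1.76 -0.01  1.31 -1.44] op 0.0852
```

The estimates now agree on 12–16 N pad force (force ratio, compliance and trigger kinematics). Readings are steady, so I'm handing in.

```bash
python3 -c "
from station import ctrl
print(ctrl.finish_job())"
```

```text
the job is handed in; nothing more can be done
None
```

I laid the smaller rust-stained cylinder in both vee saddles and let it go. Then I pumped the trigger four full strokes and one partial stroke, and handed the job in at t ≈ 31 s with the trigger still held squeezed. Only the trigger moved the jaw, and the arm stayed clear of the other things on the counter.

- **Squeeze:** my last reading was a steady 17 N in the pull direction on the trigger. The same trigger position took about 9 N with the pad free.
- **Pad force:** I could not measure this directly. The trigger-force ratio gave about 12 N and the jaw travel gave about 13–17 N, so the two disagree by a few newtons. Both lie within the required 10–20 N, with "half way in" being 14 N.
- **Placement:** the last picture I viewed, taken a few millimetres of trigger travel before the final squeeze, showed the cylinder seated in the saddles with the pad against it. I took no picture to check the final state, and the force on the fixed jaw was not checked separately.

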